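# Point the sorting arm at the empty tray and confirm

## Task

The next pair of shoes belongs in the empty tray. With a fingertip, push the arm of the sorting pointer round, gently, until its arrow points at the middle of the empty tray; then press the button on the tally box all the way down to confirm, and let it come back up. Do not press the button before the arrow points at the empty tray, do not pick anything up, and leave everything else on the table where it is.

Things in the scene. Friction and masses are not known exactly. Their poses are not given: they have to be found in the camera images.
- pointer: Aluminium pointer arm, free to turn all the way round, either way, on a fixed post. Origin on the vertical pivot axis, 56 mm above the table; x along the arm to the arrow, z up. Arm 16 mm wide, 20 mm high (underside 46, top 66 mm above the table), reaching from a hub (40 mm across, top 70 mm up) to the arrowhead; a short tail with a dark weight reaches 59 mm the other way.
- pointer_tip (a point): The point of the cone-shaped arrowhead, 145 mm from the pivot axis; the cone is 42 mm across at its foot, 105 mm from the axis. It starts pointing roughly towards the robot. Pivot friction holds the arm where it is left: about 1 N sideways at 80 mm from the axis turns it, and it hardly coasts.
- tray_empty: The empty tray: grey, open, 150 x 120 mm, 40 mm high, 4 mm walls, fixed to the table. Origin: the centre of its underside; x along the 150 mm side, z up. Three identical trays stand round the pointer (beyond it, to its left, to its right), middles 210 to 245 mm from the pivot; which of them is empty changes.
- tray_a: A tray of the same make, with the larger brown carton in it. Origin: the centre of its underside.
- tray_b: A tray of the same make, with the smaller white-lidded carton in it. Origin: the centre of its underside.
- button (a joint): Travel of the black button on the tally box, 0 up to 0.006 m fully down; it springs back, and takes about 5 N to push fully down.
- button_top (a point): The middle of the top of the button (round, 32 mm across), pressed straight down. It sits in a black housing on the tally box: a grey block 110 x 110 mm, 40 mm high, fixed to the table, nearer the robot than the trays, to its left or right.
- dispenser: Heavy tape dispenser, fixed, 130 x 55 mm and 92 mm high, on the other side from the tally box. Origin: the centre of its underside.
- box_a: Brown shoe carton 128 x 95 mm, 66 mm high, loose in tray_a. Origin: the centre of its underside.
- box_b: White-lidded shoe carton 118 x 85 mm, 53 mm high, loose in tray_b. Origin: the centre of its underside.
- tape_roll: Loose roll of tape lying flat, 48 mm across, 24 mm high, between two trays. Origin: the centre of its underside.
- polish: Loose round black tub, 48 mm across, 40 mm high, between two trays. Origin: the centre of its underside.
- brush: Loose shoe brush 170 x 50 mm, 38 mm high. Origin: the centre of its underside.
- bottle: Loose yellow drinking bottle, 70 mm across, 170 mm high, standing at the right. Origin: the centre of its underside.
- shoehorn: Loose shoehorn about 185 mm long, 36 mm wide, 10 mm high, lying in front of the robot. Origin: near the middle of its underside.
- station: Fixed foot of the pointer: a dark steel disc 140 mm across and 10 mm thick with a post 28 mm across on the pivot axis. Origin: the centre of its underside.

How it is judged (in metres and radians):
On the way, in this order (a step that is already met when the one before it is completed fails the run):
1. the arrow points at the middle of the empty tray and the arm is still (y of tray_empty in the frame of pointer between -0.028 and 0.028 m and x of tray_empty in the frame of pointer above 0.1 m and angular speed of pointer below 0.15 rad/s), for 0.2 s.
2. the button on the tally box is pressed down (value of joint button above 0.0045 m), for 0.05 s.
At the end, for the whole second after the job is handed in: The line of the arrow passes within 28 mm of the middle of the empty tray, the arm is still, the button has come back up after being pressed (more than 4.5 of its 6 mm), and every loose thing is within 20 mm of where it stood (y of tray_empty in the frame of pointer between -0.028 and 0.028 m and x of tray_empty in the frame of pointer above 0.1 m and angular speed of pointer below 0.1 rad/s and value of joint button below 0.002 m and distance of each of box_a, box_b, tape_roll, polish, brush, bottle, shoehorn from where it was at the start of the episode below 0.02 m); the robot touches nothing.
It fails at once if the button is pressed while the arrow does not point at the empty tray (value of joint button above 0.003 m and not (y of tray_empty in the frame of pointer between -0.028 and 0.028 m and x of tray_empty in the frame of pointer above 0.1 m)).
It fails at once if a loose thing is picked up or shifted by more than 20 mm (distance of any of box_a, box_b, tape_roll, polish, brush, bottle, shoehorn from where it was at the start of the episode above 0.02 m).
It fails at once if the pointer is shoved or squeezed with more than 25 N (contact force between the fingers and pointer above 25 N).
It also fails if it takes over 51 s, if anything falls off the work surface, if the arm or the gripper's body presses on something with over 40 N, if the wrist force passes 120 N, or if a joint passes its speed limit or range.

## Robot

A 7-joint arm with a two-finger parallel gripper is mounted at the origin on the work surface. World frame = base frame: x ahead of the robot, y to its left, z up, the work surface at z = 0. Lengths are in mm, angles in rad, forces in N, time in s.
With the tool pointing down it reaches from about 400 to 850 mm from the base axis. Payload 4.5 kg.
Tool frame: the origin (TCP) lies midway between the tips of the shut fingers; the grasp point (between the pads) lies manip.pinch_z behind it (manip.pinch_z is the distance from the TCP to the grasp point, in mm); z points along the fingers, y is the direction in which the jaws open and shut (so a half turn about z gives the same grasp; the last joint's range is limited). The gripper opens to 88 mm and grips with 3 to 60 N. Pads are 18 mm wide; open, the fingers measure 123 mm over their backs; the gripper's body (75 mm by 187 mm) begins 45 mm behind the grasp point.
Start: joints at [-1.303, 0.689, -0.195, 1.565, 0.157, 0.902, -0.215], TCP at [144.776, 608.024, 238.743] pointing down, gripper open.
Joint ranges: [-3.01, 3.01], [-0.46, 2.08], [-1.47, 1.51], [0.13, 2.56], [-1, 4.14], [0.04, 2.09], [-2.66, 2.66]. Speed limits (rad/s): [2.57, 2.57, 3.14, 3.14, 3.14, 3.14, 3.14].

## Interface

Orientations are given as a 3x3 rotation matrix whose columns are the frame's x, y, z axes.
In Python, from rig import manip gives the robot as it stands. The module is installed in compiled form; this text tells all that it offers.
- The arm moves only by the shell command python3 -m crank 'ROWS' [FORCE]. ROWS is JSON, a list of rows, each a list of 7 numbers: the shift along the tool's x, y, z in mm, then the turn, a rotation vector about the tool's x, y, z in rad, then the finger opening in mm, from 0 to 88.1. A call has 1 to 8 rows; each row shifts and turns the commanded pose from where the row before left it, along the tool's axes as they then stand; what a row does not reach is not made up. A row lasts 1/8 s, in which the tool goes at most 62.5 mm and 10.7 degrees, less where a joint would pass 70% of its speed; a pose out of reach is approached as far as the arm can. A call is refused whole if a number of a shift passes 62.5 or a number of a turn 0.188, either way. A call with a gripper value outside its range is refused whole. The fingers move at their own pace and stop on an object; FORCE is the grip in N (left out, the last holds). Time passes only in rows, so rows that do not move let the fingers close. It gives the time, the measured TCP pose, the force and the opening at its end, in the units of the state.
- manip.get_obs(): the state, without advancing time (a new reading comes with each control period).
- manip.snapshot(name): name is "scene" or "top" or "wrist"; returns the picture (480x640x3 uint8, red, green, blue); there is no depth.
- manip.camera_model(name): a dict with "mtx" (3x3 intrinsics, pixels), "R" (3x3) and "t" (3): a world point X has camera coordinates R X + t. Camera axes: x right, y down, z forward; pixel columns grow to the right and rows downward; lengths in mm; the calibration is good to about 2 mm. A picture is of the moment at which its call begins: read the wrist's pose just before it. camera_model takes no time and is no camera call; for the wrist camera it gives the pose at the moment of the call.
- manip.job_done(): hands the job in, once; it reports no verdict.
The state is a dict: "time": time; "joints": joint angles; "joint_velocities": joint speeds; "effort": joint torques, N m; "eef_pos": TCP position; "eef_rot": TCP orientation; "force": force on the tool from outside, world axes, zero at the start; "wrist_torque": the same for the moment, N m; "grip_width": finger opening in mm.
Only numpy, scipy, OpenCV 4.12 (cv2) and the standard library are available. Lean on these libraries where they do the work, as an engineer would, in place of code of your own. Each camera call takes 0.05 s, during which the arm holds its last target.

## Working session

There is one attempt and no reset: what is moved stays moved. The work goes in short steps, Python scripts to look and compute and a shell command to move; the robot and the scene stay as the last step left them, time stands still between calls to the robot, and variables do not carry over. Pictures are saved under pics/ and viewed, and the job is handed in when it is done.

```bash
mkdir -p pics; python3 - <<'E'
from rig import manip
import cv2,numpy as np
for n in ("scene","top"):
    im=manip.snapshot(n); cv2.imwrite(f"pics/{n}0.png",im[:,:,::-1])
    c=manip.camera_model(n); print(n,c)
o=manip.get_obs(); print(o['time'],o['eef_pos'],o['eef_rot'],o['grip_width'],manip.pinch_z)
E
```

```text
scene {'mtx': array([[598.67490061,   0.        , 314.12851814],
       [  0.        , 598.67490061, 241.24983169],
       [  0.        ,   0.        ,   1.        ]]), 'R': array([[ 0.64926474,  0.76046318,  0.01228999],
       [ 0.49775525, -0.41264234, -0.76286697],
       [-0.57506087,  0.50142003, -0.64643866]]), 't': array([-379.35588761, -226.83343929, 1653.37372875])}
top {'mtx': array([[474.80927389,   0.        , 326.25521583],
       [  0.        , 474.80927389, 237.26830026],
       [  0.        ,   0.        ,   1.        ]]), 'R': array([[ 0.02634922, -0.99955737, -0.01381222],
       [-0.99319186, -0.02460804, -0.11386121],
       [ 0.11347092,  0.01671834, -0.99340065]]), 't': array([  9.43996183, 551.61240744, 989.40596751])}
0.1 [144.70088522 607.45777621 237.99595256] [[-9.72817486e-01  2.31573016e-01 -2.77052794e-04]
 [ 2.31573161e-01  9.72816200e-01 -1.58521879e-03]
 [-9.75724507e-05 -1.60628655e-03 -9.99998705e-01]] 87.95119742179676 18.700000000000003
```

View pics/scene0.png

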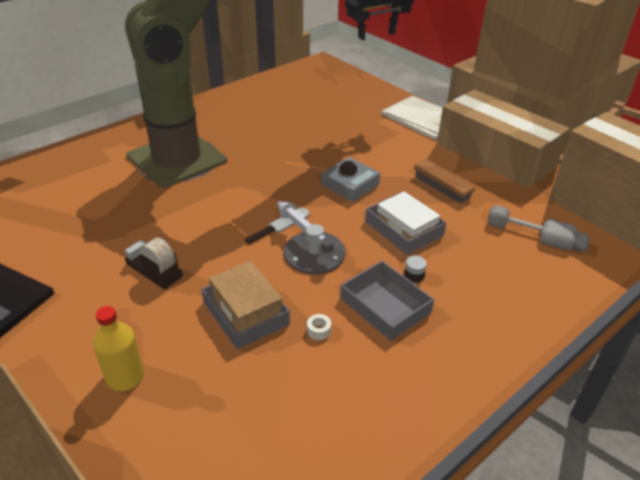

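View pics/top0.png

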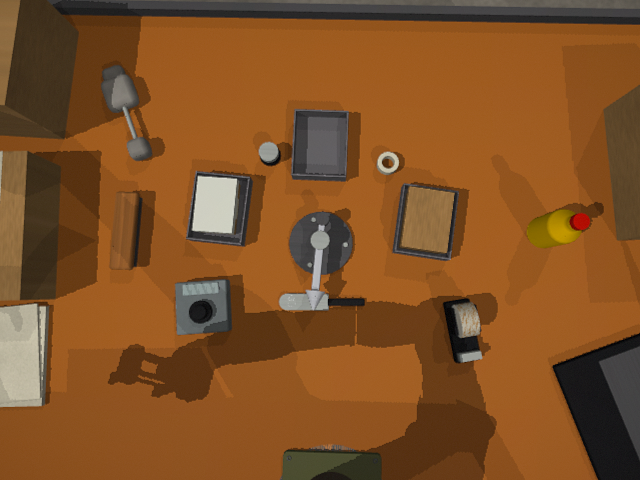

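The empty tray is beyond the pointer, around top (321,145). The pointer's hub is at (320,240) and its arrow at about (316,305), over the shoehorn. The button is at about (201,311). I'll zoom in to measure these.

```bash
python3 - <<'E'
import cv2,numpy as np
t=cv2.imread('pics/top0.png'); s=cv2.imread('pics/scene0.png')
a=cv2.resize(t[100:350,160:370],None,fx=2.4,fy=2.4,interpolation=cv2.INTER_CUBIC)
cv2.imwrite('pics/tz.png',a)
b=cv2.resize(s[150:350,240:450],None,fx=3,fy=3,interpolation=cv2.INTER_CUBIC)
cv2.imwrite('pics/sz.png',b)
E
```

```text
(no output)
```

View pics/tz.png

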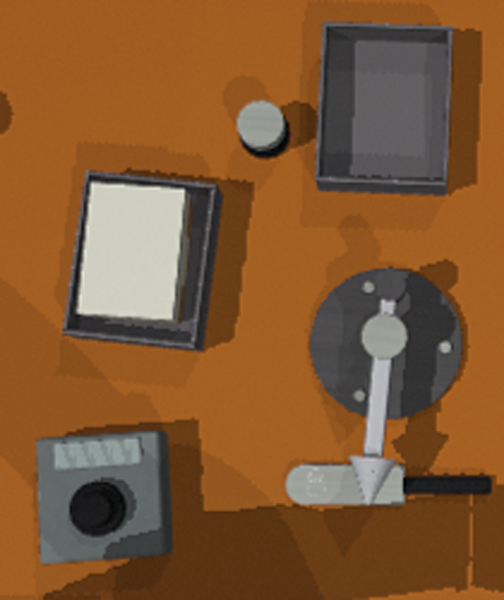

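View pics/sz.png

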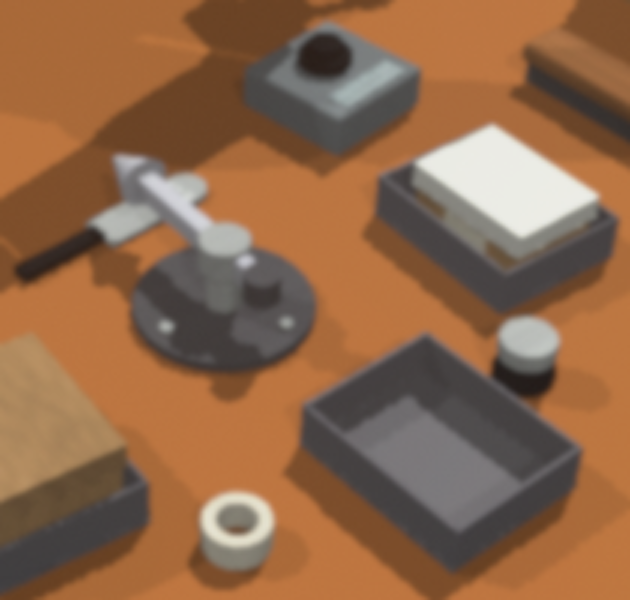

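```bash
cat > h.py <<'E'
import numpy as np,cv2
from rig import manip
def ray(n,uv):
    c=manip.camera_model(n);R,t=c['R'],c['t']
    d=R.T@np.linalg.inv(c['mtx'])@np.array([uv[0],uv[1],1.]);return -R.T@t,d/np.linalg.norm(d)
def plane(n,uv,z):
    C,d=ray(n,uv);return C+d*(z-C[2])/d[2]
def tri(a,b):
    C1,d1=ray('top',a);C2,d2=ray('scene',b)
    s=np.linalg.lstsq(np.c_[d1,-d2],C2-C1,rcond=None)[0];p,q=C1+s[0]*d1,C2+s[1]*d2
    return (p+q)/2,np.linalg.norm(p-q)
T=lambda u,v:(160+u/2.4-.3,100+v/2.4-.3)
S=lambda u,v:(240+u/3-.33,150+v/3-.33)
E
python3 - <<'E'
from h import *
np.set_printoptions(precision=1,suppress=True)
print('cam',ray('top',(0,0))[0])
P=[plane('top',T(*p),40) for p in[(322,24),(452,27),(446,183),(318,182)]];print(np.array(P),np.mean(P,0))
P=[plane('scene',S(*p),40) for p in[(425,336),(580,452),(455,530),(303,410)]];print(np.array(P),np.mean(P,0))
h=plane('top',T(384,336),70);print('hub',h, plane('scene',S(225,240),70))
t=plane('top',T(370,505),56);print('tip',t,plane('scene',S(117,158),56),np.linalg.norm(t-h))
print('btn',tri(T(97,509),S(325,48)))
for z in(50,60,70,80): print(plane('top',T(97,509),z),plane('scene',S(325,48),z))
print('box', [plane('top',T(*p),40) for p in[(38,438),(163,432),(166,553),(42,562)]])
print('shoehorn',[plane('top',T(*p),5) for p in[(286,485),(490,485)]])
print('boxes', plane('top',(243,177),40), plane('top',(215,205),53))
print('polish',plane('top',(268,150),40),'roll',plane('top',(388,162),24),'cartonA',plane('top',(429,220),66))
E
```

```text
cam [ 435.3    6.5 1045.8]
[[831.2 102.2  40. ]
 [830.8 -17.1  40. ]
 [684.7 -14.8  40. ]
 [683.  100.7  40. ]] [757.4  42.8  40. ]
[[687.9 100.2  40. ]
 [835.1  97.6  40. ]
 [829.6 -16.4  40. ]
 [687.6 -17.5  40. ]] [760.  41.  40.]
hub [541.4  36.3  70. ] [542.1  36.4  70. ]
tip [396.6  44.7  56. ] [397.3  48.6  56. ] 145.77010779610538
btn (array([387.4, 280.2,  57.5]), np.float64(1.669589992118408))
[386.5 281.6  50. ] [379.5 289.2  50. ]
[387.  278.8  60. ] [390.5 278.3  60. ]
[387.5 276.1  70. ] [401.4 267.5  70. ]
[388.  273.3  80. ] [412.3 256.6  80. ]
box [array([446.5, 340.2,  40. ]), array([454.7, 229.8,  40. ]), array([349.8, 221.9,  40. ]), array([339.1, 329.9,  40. ])]
shoehorn [array([410.4, 123.3,   5. ]), array([415.4, -61.3,   5. ])]
boxes [677.3 207.4  40. ] [612.  261.7  53. ]
polish [738.7 155.5  40. ] roll [ 722.2 -107.9   24. ] cartonA [ 588.7 -189.7   66. ]
```

Tray centre is about (758,42), pivot (541.5,36), and the button top is about (387,280,58). The arrow heads about 176° and needs to reach about 1.5°. I'll sweep it round over the left side, starting from its right. First I align the tool and close the fingers.

```bash
python3 -m crank '[[0,0,0,0,0,-0.117,0],[0,0,0,0,0,-0.117,0],[-40,-25,0,0,0,0,0],[-45,-30,0,0,0,0,0],[-45,-30,0,0,0,0,0],[-45,-35,0,0,0,0,0],[-45,-35,0,0,0,0,0],[-40,-35,0,0,0,0,0]]' 10
```

```text
time: 1.1
eef_pos: [406.4, 416.4, 238.4]
eef_rot: [[-1.0, 0.0, -0.0], [0.0, 1.0, -0.001], [0.0, -0.001, -1.0]]
force: [-0.4, -0.7, -0.3]
grip_width: 10.3
```

```bash
python3 -m crank '[[-10,-45,0,0,0,0,0],[-10,-45,0,0,0,0,0],[-10,-45,0,0,0,0,0],[-10,-45,0,0,0,0,0],[-10,-45,0,0,0,0,0],[-10,-45,0,0,0,0,0],[0,-45,0,0,0,0,0],[0,-45,0,0,0,0,0]]' && python3 -m crank '[[0,-45,0,0,0,0,0],[0,-35,0,0,0,0,0],[0,0,20,0,0,0,0],[0,0,20,0,0,0,0],[0,0,20,0,0,0,0],[0,0,20,0,0,0,0],[0,0,0,0,0,0,0]]'
python3 - <<'E'
from h import *
im=manip.snapshot('scene');cv2.imwrite('pics/s1.png',cv2.resize(im[100:350,200:500,::-1],None,fx=2.4,fy=2.4))
im=manip.snapshot('top');cv2.imwrite('pics/t1.png',cv2.resize(im[100:350,160:460,::-1],None,fx=2.4,fy=2.4))
E
```

```text
time: 2.1
eef_pos: [464.7, 56.5, 238.5]
eef_rot: [[-1.0, -0.0, -0.0], [-0.0, 1.0, -0.0], [0.0, -0.0, -1.0]]
force: [-0.1, 0.9, -0.2]
grip_width: 0.6
time: 2.98
eef_pos: [463.8, -22.0, 157.6]
eef_rot: [[-1.0, -0.0, -0.003], [-0.0, 1.0, -0.0], [0.003, -0.0, -1.0]]
force: [-0.4, -0.6, 0.2]
grip_width: 0.5
```

View pics/s1.png

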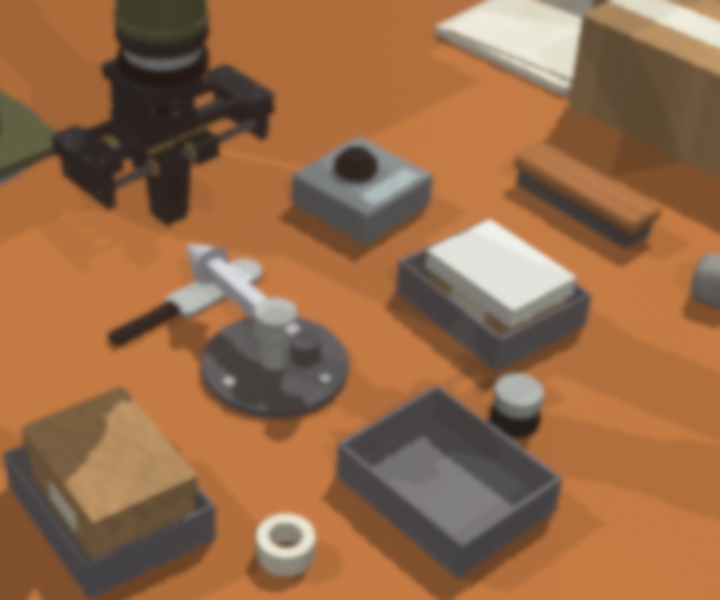

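View pics/t1.png

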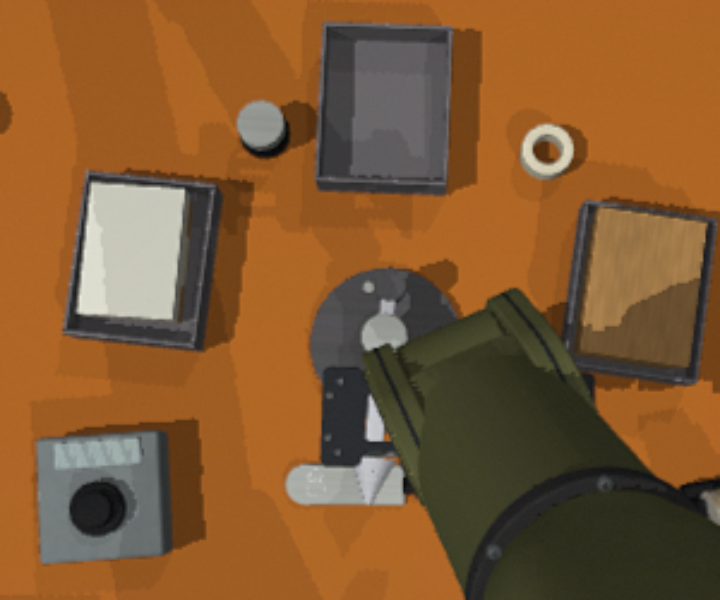

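The gripper is right of the arm and clear of it, with the tip about 80 mm above the pointer. Next I descend and compute the sweep.

```bash
python3 -m crank '[[0,0,25,0,0,0,0],[0,0,25,0,0,0,0],[0,0,25,0,0,0,0],[0,0,20,0,0,0,0],[0,0,12,0,0,0,0],[0,0,0,0,0,0,0]]'
python3 - <<'E'
import numpy as np
P=np.array([541.5,36.3]);prev=None
for d in list(range(176,0,-6)):
    a=np.radians(d);u=np.array([np.cos(a),np.sin(a)]);n=np.array([-u[1],u[0]])
    p=P+70*u+n*(8+9*abs(u[1])+17*abs(u[0]))
    if prev is not None: print(d,p.round(0),'tool d',(-(p-prev)[0]).round(0),(p-prev)[1].round(0))
    else: print(d,p.round(1))
    prev=p
E
```

```text
time: 3.82
eef_pos: [465.0, -21.8, 51.7]
eef_rot: [[-1.0, -0.0, -0.0], [-0.0, 1.0, -0.0], [0.0, -0.0, -1.0]]
force: [-0.4, 0.4, -0.1]
grip_width: -0.1
176 [469.9  15.7]
170 [468.  23.] tool d 2.0 7.0
164 [467.  30.] tool d 1.0 7.0
158 [466.  37.] tool d 0.0 8.0
152 [467.  45.] tool d -0.0 8.0
146 [468.  53.] tool d -1.0 8.0
140 [471.  61.] tool d -2.0 8.0
134 [474.  68.] tool d -3.0 8.0
128 [478.  76.] tool d -4.0 7.0
122 [484.  83.] tool d -5.0 7.0
116 [490.  89.] tool d -6.0 6.0
110 [497.  94.] tool d -7.0 6.0
104 [504.  99.] tool d -8.0 5.0
98 [513. 103.] tool d -8.0 4.0
92 [521. 106.] tool d -9.0 3.0
86 [528. 107.] tool d -7.0 2.0
80 [534. 109.] tool d -6.0 1.0
74 [540. 109.] tool d -6.0 1.0
68 [547. 110.] tool d -6.0 0.0
62 [553. 109.] tool d -7.0 -0.0
56 [560. 108.] tool d -7.0 -1.0
50 [567. 107.] tool d -7.0 -2.0
44 [573. 104.] tool d -7.0 -3.0
38 [580. 101.] tool d -7.0 -3.0
32 [586.  96.] tool d -6.0 -4.0
26 [592.  91.] tool d -6.0 -5.0
20 [598.  86.] tool d -6.0 -6.0
14 [603.  79.] tool d -5.0 -7.0
8 [607.  72.] tool d -4.0 -7.0
2 [611.  64.] tool d -3.0 -8.0
```

```bash
python3 -m crank '[[-3,12,0,0,0,0,0],[-1,10,0,0,0,0,0],[0,7,0,0,0,0,0],[0,6,0,0,0,0,0],[0,6,0,0,0,0,0],[0,6,0,0,0,0,0],[0,6,0,0,0,0,0],[0,6,0,0,0,0,0]]'; python3 -m crank '[[-1,8,0,0,0,0,0],[-2,8,0,0,0,0,0],[-3,8,0,0,0,0,0],[-4,7,0,0,0,0,0],[0,0,0,0,0,0,0]]'
python3 - <<'E'
from h import *
im=manip.snapshot('scene');cv2.imwrite('pics/s2.png',cv2.resize(im[100:350,200:500,::-1],None,fx=2.4,fy=2.4))
E
```

```text
time: 4.82
eef_pos: [469.0, 37.2, 51.7]
eef_rot: [[-1.0, 0.0, 0.0], [0.0, 1.0, -0.0], [-0.0, -0.0, -1.0]]
force: [0.3, -1.9, 0.4]
grip_width: 0.4
time: 5.45
eef_pos: [479.5, 69.5, 51.7]
eef_rot: [[-1.0, -0.002, 0.001], [-0.002, 1.0, 0.002], [-0.001, 0.002, -1.0]]
force: [-0.2, 0.5, 0.5]
grip_width: 0.6
```

View pics/s2.png

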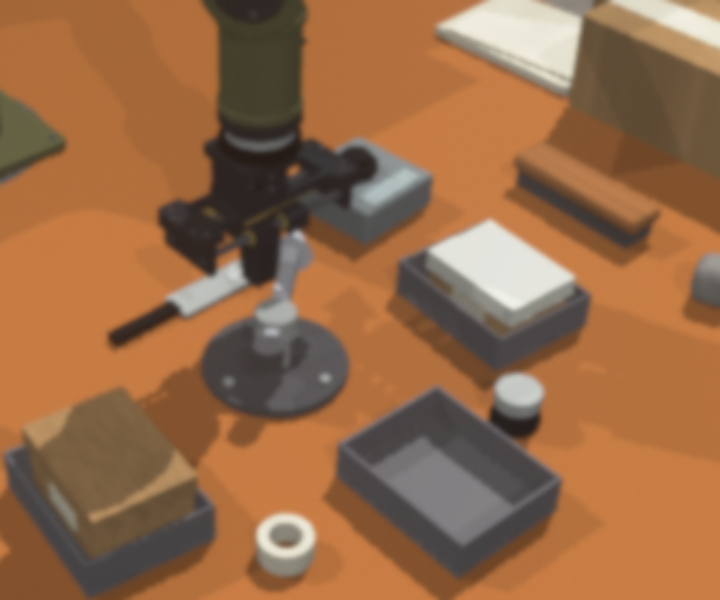

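The pointer is following the fingertip. Its arrow is now at crop (300,240), swung left to a heading of about 130°. I'll continue round.

```bash
python3 -m crank '[[-4,8,0,0,0,0,0],[-5,7,0,0,0,0,0],[-6,6,0,0,0,0,0],[-7,5,0,0,0,0,0],[-8,4,0,0,0,0,0],[-8,3,0,0,0,0,0],[-8,2,0,0,0,0,0],[-7,1,0,0,0,0,0]]';python3 -m crank '[[-6,1,0,0,0,0,0],[-6,1,0,0,0,0,0],[-6,0,0,0,0,0,0],[-7,0,0,0,0,0,0],[0,0,0,0,0,0,0]]'
python3 - <<'E'
from h import *
im=manip.snapshot('scene');cv2.imwrite('pics/s3.png',cv2.resize(im[100:350,200:500,::-1],None,fx=2.4,fy=2.4))
E
```

```text
time: 6.5
eef_pos: [532.0, 104.0, 51.6]
eef_rot: [[-1.0, 0.0, -0.001], [0.0, 1.0, -0.0], [0.001, -0.0, -1.0]]
force: [-2.2, -1.1, 0.2]
grip_width: 0.4
time: 7.12
eef_pos: [558.3, 106.4, 51.9]
eef_rot: [[-1.0, 0.0, 0.002], [0.0, 1.0, 0.001], [-0.002, 0.001, -1.0]]
force: [-0.2, -0.6, 0.9]
grip_width: 0.4
```

View pics/s3.png

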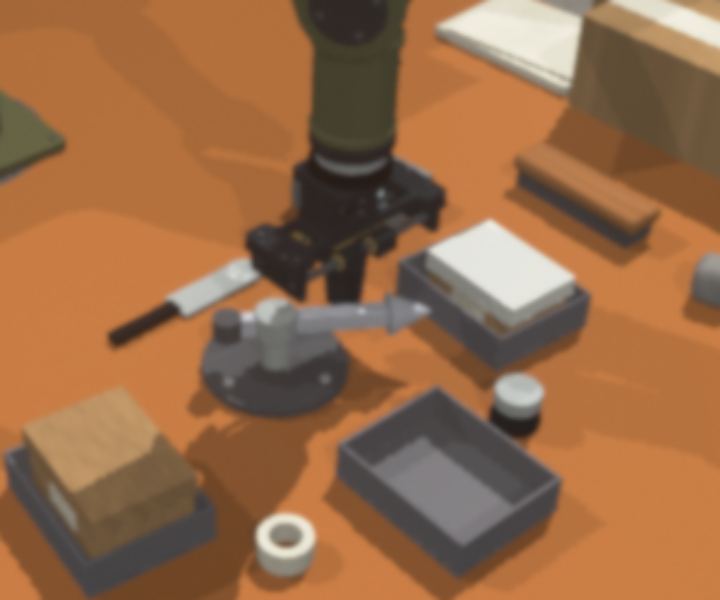

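The arrow is at crop (430,310), heading about 58°, and everything else is in place. I'll continue to about 14° and then measure.

```bash
python3 -m crank '[[-7,-1,0,0,0,0,0],[-7,-2,0,0,0,0,0],[-7,-3,0,0,0,0,0],[-7,-3,0,0,0,0,0],[-6,-4,0,0,0,0,0],[-6,-5,0,0,0,0,0],[-5,-5,0,0,0,0,0],[0,0,0,0,0,0,0]]'
python3 - <<'E'
from h import *
im=manip.snapshot('scene');cv2.imwrite('pics/s4.png',cv2.resize(im[200:400,230:480,::-1],None,fx=3,fy=3,interpolation=cv2.INTER_CUBIC))
im=manip.snapshot('top');cv2.imwrite('pics/t4.png',cv2.resize(im[100:350,160:460,::-1],None,fx=2.4,fy=2.4,interpolation=cv2.INTER_CUBIC))
E
```

```text
time: 8.18
eef_pos: [602.9, 82.1, 51.8]
eef_rot: [[-1.0, 0.001, 0.001], [0.001, 1.0, -0.0], [-0.001, -0.0, -1.0]]
force: [-0.5, -0.7, 0.4]
grip_width: 1.0
```

View pics/s4.png

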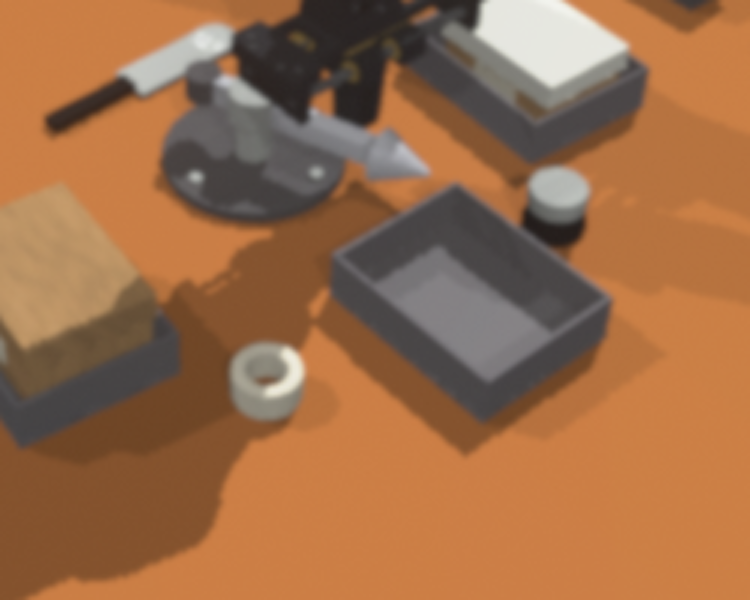

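View pics/t4.png

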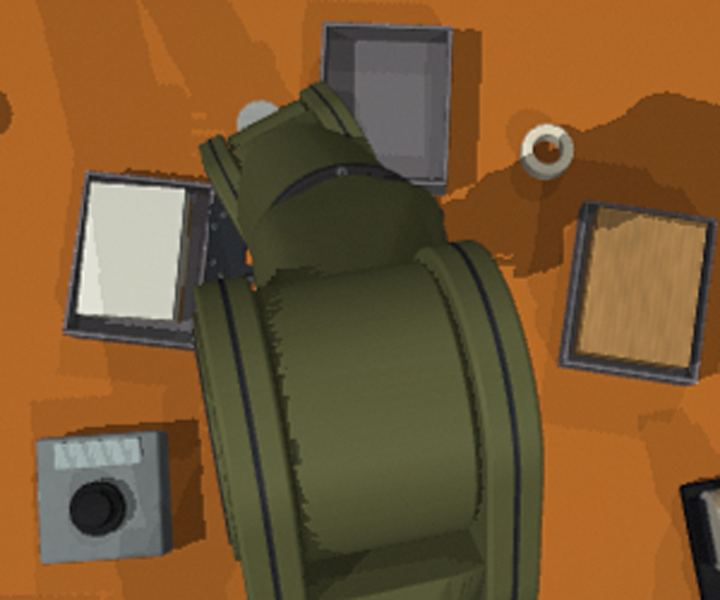

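```bash
python3 - <<'E'
from h import *
p=plane('scene',(230+431/3-.33,200+176/3-.33),56);d=p[:2]-[541.5,36.3];print(p,np.linalg.norm(d),np.degrees(np.arctan2(d[1],d[0])))
E
```

```text
[681.24600735  80.95754675  56.        ] 146.70801972545672 17.721916592604675
```

The arrow heads 17.7° (tip at crop (431,176), world (681,81)) and 1.5° is wanted, so I finish with about −19 mm in y.

```bash
python3 -m crank '[[-3,-5,0,0,0,0,0],[-2,-5,0,0,0,0,0],[-2,-4,0,0,0,0,0],[-1,-3,0,0,0,0,0],[0,-2,0,0,0,0,0],[0,0,0,0,0,0,0]]'
python3 - <<'E'
from h import *
im=manip.snapshot('scene');cv2.imwrite('pics/s5.png',cv2.resize(im[200:400,230:480,::-1],None,fx=3,fy=3,interpolation=cv2.INTER_CUBIC))
E
```

```text
time: 9.02
eef_pos: [610.2, 63.9, 51.8]
eef_rot: [[-1.0, -0.0, 0.001], [-0.0, 1.0, -0.0], [-0.001, -0.0, -1.0]]
force: [0.3, 0.8, -1.4]
grip_width: 0.5
```

View pics/s5.png

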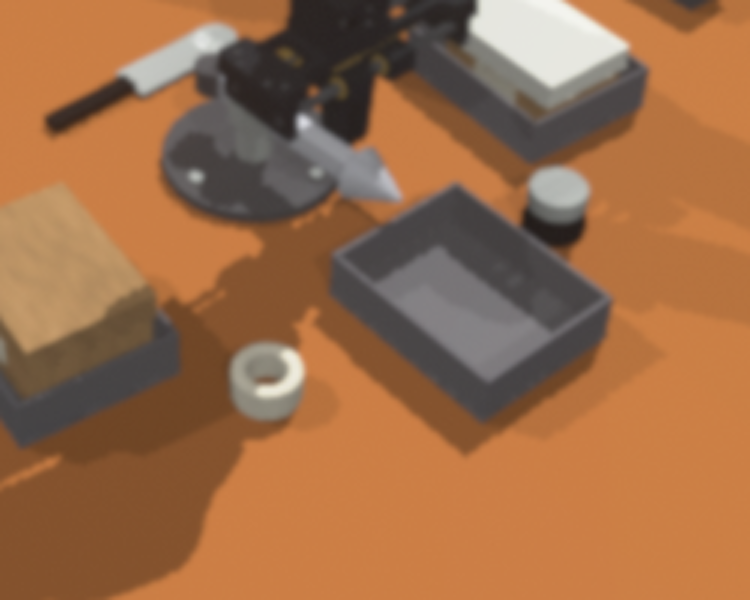

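```bash
python3 - <<'E'
from h import *
p=plane('scene',(230+402/3-.33,200+202/3-.33),56);d=p[:2]-[541.5,36.3];print(p,np.linalg.norm(d),np.degrees(np.arctan2(d[1],d[0])))
E
python3 -m crank '[[0,6,0,0,0,0,0],[0,12,0,0,0,0,0],[0,12,0,0,0,0,0],[0,0,-25,0,0,0,0],[0,0,-40,0,0,0,0],[0,0,-40,0,0,0,0]]'
```

```text
[687.58685708  46.37946786  56.        ] 146.4341677498877 3.946947547008742
time: 9.82
eef_pos: [609.5, 95.5, 157.7]
eef_rot: [[-1.0, -0.002, -0.001], [-0.002, 1.0, 0.0], [0.001, 0.0, -1.0]]
force: [0.9, -0.2, 0.4]
grip_width: 0.4
```

```bash
python3 -m crank '[[35,30,0,0,0,0,0],[40,32,0,0,0,0,0],[40,32,0,0,0,0,0],[40,32,0,0,0,0,0],[40,32,0,0,0,0,0],[26,27,0,0,0,0,0],[0,0,0,0,0,0,0]]'
python3 - <<'E'
from h import *
im=manip.snapshot('scene');cv2.imwrite('pics/s6.png',cv2.resize(im[120:370,200:500,::-1],None,fx=2.4,fy=2.4,interpolation=cv2.INTER_CUBIC))
im=manip.snapshot('top');cv2.imwrite('pics/t6.png',cv2.resize(im[100:350,160:460,::-1],None,fx=2.4,fy=2.4,interpolation=cv2.INTER_CUBIC))
E
```

```text
time: 10.7
eef_pos: [386.0, 282.8, 157.0]
eef_rot: [[-1.0, -0.008, -0.001], [-0.008, 1.0, 0.002], [0.001, 0.002, -1.0]]
force: [-0.0, 0.3, 0.4]
grip_width: 0.1
```

View pics/s6.png

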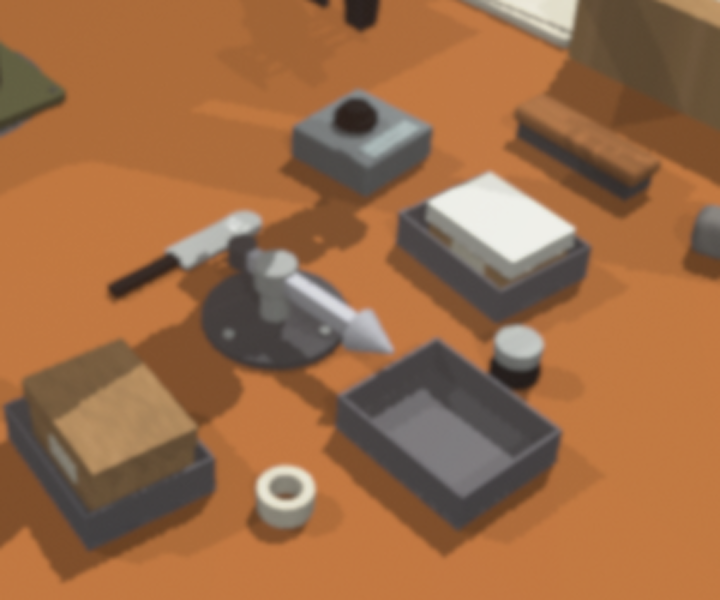

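View pics/t6.png

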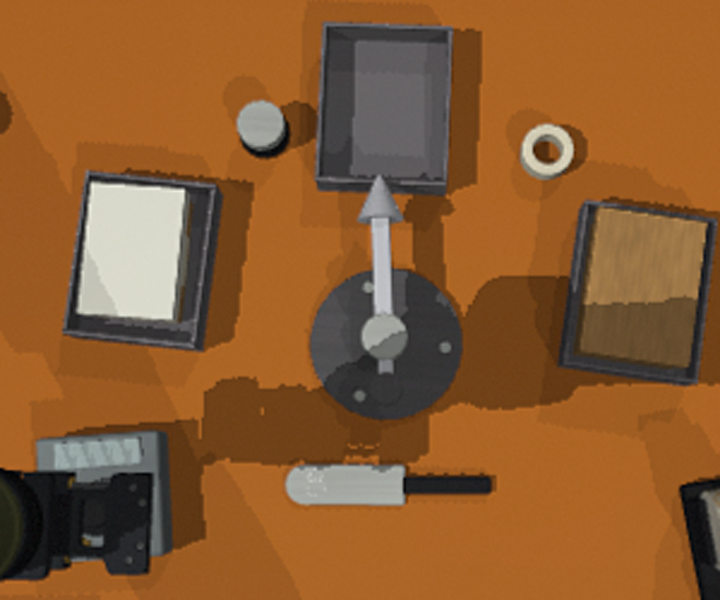

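The arrow points into the empty tray. Top view has the tip at (378,177), the hub at (384,336) and the tray middle at about (384,104), so the line passes roughly 8 mm off the middle. Nothing else has moved. Next I go down to the button, taking the last part slowly.

```bash
python3 -m crank '[[-1,-2,25,0,0,0,0],[0,0,25,0,0,0,0],[0,0,20,0,0,0,0],[0,0,12,0,0,0,0],[0,0,0,0,0,0,0]]'
python3 -m crank '[[0,0,3,0,0,0,0],[0,0,3,0,0,0,0],[0,0,3,0,0,0,0],[0,0,0,0,0,0,0]]'
```

```text
time: 11.42
eef_pos: [390.2, 276.3, 74.2]
eef_rot: [[-1.0, 0.001, -0.001], [0.001, 1.0, -0.001], [0.001, -0.001, -1.0]]
force: [-0.3, 0.3, 0.3]
grip_width: 0.4
time: 11.92
eef_pos: [389.8, 277.1, 65.7]
eef_rot: [[-1.0, -0.0, -0.0], [-0.0, 1.0, 0.0], [0.0, 0.0, -1.0]]
force: [1.2, 0.2, -1.5]
grip_width: 0.5
```

```bash
python3 -m crank '[[2,3,0,0,0,0,0],[0,0,2,0,0,0,0],[0,0,2,0,0,0,0],[0,0,0,0,0,0,0]]'
python3 -m crank '[[0,0,2,0,0,0,0],[0,0,0,0,0,0,0]]'
python3 -m crank '[[0,0,2,0,0,0,0],[0,0,0,0,0,0,0]]'
```

```text
time: 12.42
eef_pos: [387.8, 280.3, 61.7]
eef_rot: [[-1.0, -0.0, 0.0], [-0.0, 1.0, 0.0], [-0.0, 0.0, -1.0]]
force: [-0.6, 1.3, 2.0]
grip_width: 0.4
time: 12.68
eef_pos: [387.8, 280.3, 59.7]
eef_rot: [[-1.0, -0.0, 0.0], [-0.0, 1.0, 0.0], [-0.0, 0.0, -1.0]]
force: [-0.9, 0.6, 3.5]
grip_width: 0.5
time: 12.92
eef_pos: [387.8, 280.3, 57.7]
eef_rot: [[-1.0, -0.0, -0.0], [-0.0, 1.0, 0.0], [0.0, 0.0, -1.0]]
force: [-1.0, 1.2, 3.9]
grip_width: 0.6
```

Force is rising to 2.0, 3.5, then 3.9 N, so the button is going down. I'll press on in 1 mm steps until it bottoms.

```bash
python3 -m crank '[[0,0,1,0,0,0,0],[0,0,0,0,0,0,0]]' | grep -E "pos|force"
python3 -m crank '[[0,0,1,0,0,0,0],[0,0,0,0,0,0,0]]'| grep -E "pos|force"
```

```text
eef_pos: [387.9, 280.3, 56.8]
force: [-0.8, 1.1, 4.7]
eef_pos: [387.8, 280.3, 56.3]
force: [-1.7, 0.5, 11.2]
```

Force jumped to 11 N, with the stop at z ≈ 56.3 after about 6 mm of travel, so the button is fully down. Now I release and back off.

```bash
python3 -m crank '[[0,0,0,0,0,0,0],[0,0,-4,0,0,0,0],[0,0,-10,0,0,0,0],[0,0,-30,0,0,0,0],[0,0,-40,0,0,0,0],[20,40,-30,0,0,0,0],[0,40,0,0,0,0,0],[0,40,0,0,0,0,0]]'
python3 -m crank '[[0,40,0,0,0,0,0],[0,40,0,0,0,0,0],[0,0,0,0,0,0,0],[0,0,0,0,0,0,0]]'
python3 - <<'E'
from h import *
im=manip.snapshot('scene');cv2.imwrite('pics/s7.png',cv2.resize(im[120:370,200:500,::-1],None,fx=2.4,fy=2.4,interpolation=cv2.INTER_CUBIC))
im=manip.snapshot('top');cv2.imwrite('pics/t7.png',im[:,:,::-1])
o=cv2.imread('pics/top0.png');d=np.abs(o.astype(int)-im[:,:,::-1]).sum(2)
t=plane('top',T(378,177),56);h=plane('top',T(384,336),70);u=(t-h)[:2];u/=np.linalg.norm(u);w=np.array([758.5,42])-h[:2];print(t,'offset',u[0]*w[1]-u[1]*w[0],'cross x',u@w)
E
```

```text
time: 14.42
eef_pos: [368.1, 400.4, 170.6]
eef_rot: [[-1.0, 0.001, 0.001], [0.001, 1.0, -0.001], [-0.001, -0.001, -1.0]]
force: [0.7, 0.7, -0.1]
grip_width: 0.9
time: 14.92
eef_pos: [368.1, 478.2, 169.4]
eef_rot: [[-1.0, 0.001, -0.0], [0.001, 1.0, -0.003], [0.0, -0.003, -1.0]]
force: [-0.2, -0.8, 0.3]
grip_width: 0.6
[684.82078532  46.03628582  56.        ] offset -9.011923458677742 cross x 216.9816866106735
```

View pics/s7.png

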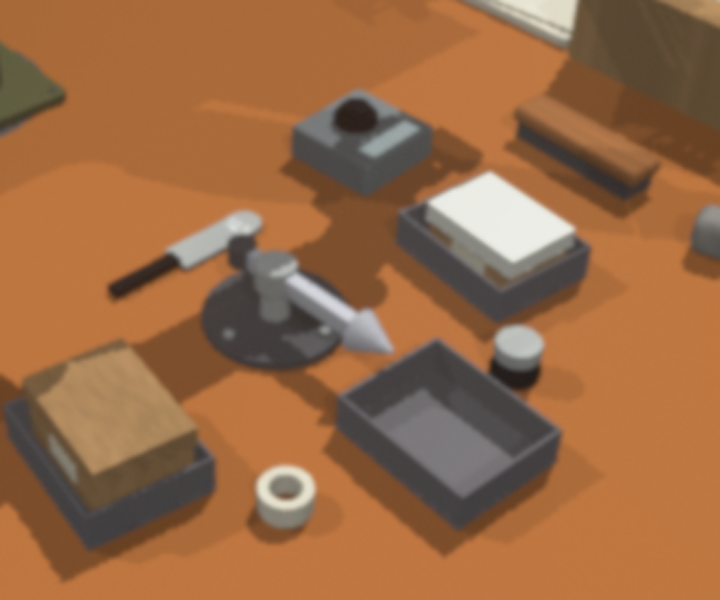

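View pics/t7.png

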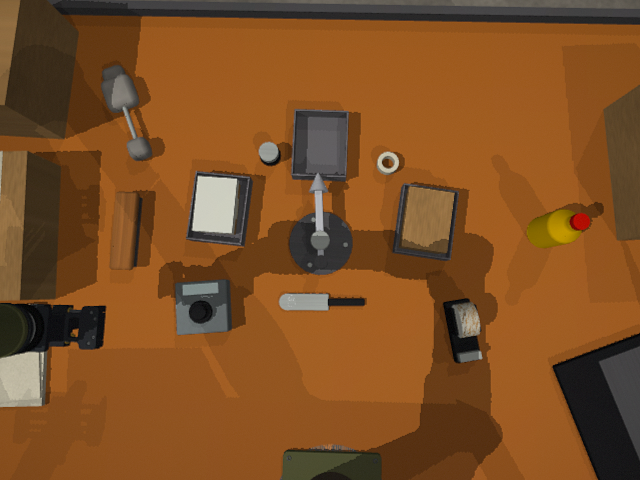

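The arrow's line passes 9 mm from the tray middle, and all loose things look unmoved. The button at top (201,312) is back up, the display strip beside it has changed, and the robot is clear. I'll hand it in.

```bash
python3 -c "
from rig import manip
print(manip.job_done())"
```

```text
the job is handed in; nothing more can be done
None
```

I turned the pointer about 172° over the left side with the shut fingertips, so its arrow points at the empty tray beyond it. Then I pressed the tally button fully down, let it come back up, backed away and handed the job in at about 15 s.

- **Arrow:** the last pictures put its line about 9 mm from the middle of the tray (28 mm allowed). The scene-camera reading, a heading of 3.9° against 1.5° wanted, also gives about 9 mm.
- **Pushing force:** the readings I took during the sweep were about 2.5 N or less (25 N allowed). They came at the end of each move, so a brief peak in between would not show.
- **Button:** it bottomed after about 6 mm, with the force jumping from about 5 to 11 N. It looks back up in the last pictures, and the strip on the tally box changed after the press.
- **Loose things:** by eye, all stand where they were in the last top picture. I did not measure their shifts.
- **Small disagreement:** measured positions wandered by 2–3 mm while the arm was moving. I re-centred over the button before pressing. No check failed.

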